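Put the finishing tools back in their fitted rests

ROBOT

A 6-joint arm with a two-finger parallel gripper is mounted at the origin on the work surface; the furniture and walls round the work are solid. World frame = base frame: x ahead of the robot, y to its left, z up, the work surface at z = 0. Lengths are in m, angles in rad, forces in N, time in s.
With the tool pointing down it reaches from about 0.35 to 0.775 m from the base axis. Payload 5.5 kg.
Tool frame: the origin (TCP) lies at the very end of the fingers, on their centre line; the grasp point (between the pads) lies 19 mm behind it; z points along the fingers, y is the line along which they close (so a half turn about z gives the same grasp; the last joint's range is limited). The gripper opens to 85 mm and grips with 20 to 120 N. Pads are 22 mm wide; open, the fingers measure 114 mm over their backs; the gripper's body (76 mm by 85 mm) begins 54 mm behind the grasp point. The pads swing forward as they close: fully open they stand 13 mm farther back than shut.
Start: joints at [0.989, 0.313, 0.046, 1.304, 0, 1.431], TCP at [0.246, 0.52, 0.231] pointing down, gripper open.
Joint ranges: [-2.76, 2.76], [-0.86, 1.69], [-1.03, 1.26], [-2.2, 2.34], [-1.47, 1.5], [-3.14, 3.14]. Speed limits (rad/s): [2.57, 2.57, 3.14, 3.14, 3.14, 3.14].

INTERFACE

Orientations are given as a unit quaternion [w, x, y, z].
In Python, from workcell import env, cams, ticket, spotter gives the robot as it stands.
- The arm moves only by the tool jog_arm, never from a script. Its argument "increments" is a list that holds one entry, the list of rows, each a list of 7 numbers: the shift along the tool's x, y, z in units of 0.25 m (1.0 is 0.25 m), then the turn, a rotation vector about the tool's x, y, z in units of 180 degrees (1.0 is 180 degrees), then the closure in counts, from 0 (fully open) to 255 (shut). A call has 1 to 20 rows; each row shifts and turns the commanded pose from where the row before left it, along the tool's axes as they then stand; what a row does not reach is not made up. A row lasts 1/10 s, in which the tool goes at most 50 mm and 8.59 degrees, less where a joint would pass 70% of its speed; a pose out of reach is approached as far as the arm can. A call with a number of a shift or a turn outside -1 to 1 is refused whole. A call with a gripper value outside its range is refused whole. The fingers move at their own pace and stop on an object; "force" is the grip in N (left out, the last holds). Time passes only in rows, so rows that do not move let the fingers close. It gives the time, the measured TCP pose, the force, the opening and the grip force at its end, in the units of the state.
- env.get_state(): the state, without advancing time (a new reading comes with each control period).
- cams.read_camera(name): name is "side" or "top" or "wrist"; returns a dict with "pixels" (400x640x3 uint8, red, green, blue), "fx", "fy", "cx", "cy" (pixels), "xyz" and "attitude" of the camera in the world; the wrist camera has in their place "mount" (4x4, takes a point from camera to tool coordinates, whose origin is the TCP and whose axes are the flange's). Camera axes: x right, y down, z forward; pixel columns grow to the right and rows downward; lengths in m; the calibration is good to about 2 mm. A picture is of the moment at which its call begins: read the wrist's pose just before it. There is no depth.
- ticket.hand_in(): hands the job in; it is judged then, once.
Trained networks look in the newest picture that a camera, given by its name, has taken for a name from the list of things; names that differ only in an ending like _2 or _b are one class to them, and where a whole thing is asked for, a point or a joint stands for the part that bears it (a point fixed in the world has none). Each returns a list of dicts, best first, with "conf" (0 to 1); they miss things now and then, are a little off and sometimes report something else, mostly with a low value. They report only what shows in the picture. A call takes as long as a camera call.
- spotter.find_in(target, camera): "uv" ([column, row] in pixels, amid what is visible of it).
- spotter.cut_out(target, camera): "region" (400x640 bool, what is visible of it) and "uv" ([column, row] in pixels, amid what is visible of it).
- spotter.landmark_of(target, camera): "uv" ([column, row] in pixels: a listed point, or the origin of a listed thing).
The state is a dict: "clock": time; "joint_pos": joint angles; "qvel": joint speeds; "tau": joint torques, N m; "tcp_pos": TCP position; "orientation": TCP orientation; "wrist_force": force on the tool from outside, world axes, zero at the start; "ft_torque": the same for the moment, N m; "finger_gap": finger opening in m; "grip_force": force on a finger pad.
Only numpy, scipy, OpenCV 4.12 (cv2) and the standard library are available. Lean on these libraries where they do the work, as an engineer would, in place of code of your own. Each camera call takes 0.05 s, during which the arm holds its last target. There are 200 camera calls.

TASK

Someone tidied the leather bench in a hurry: the red thread spool stands in the cork sanding block's rest, the sanding block lies in the swatch block's rest, and the wax and the swatch block were left on the bench. Put all four back, each in the rest made for it: the spool upright in the round cup, the other three flat, the right side up and fully down inside the recess of their own rest.

Things in the scene. Friction and masses are not known exactly. Their poses are not given: they have to be found in the camera images.
- red_spool: Wooden spool of red waxed thread, standing upright, 52 mm tall, 0.06 kg; two pale round flanges 44 mm across (each 4 mm thick, at the foot and at the top) and a red barrel 38 mm across between them. The origin is NOT on the spool's axis (see spool_foot): it lies at foot level, z up. A thin loose thread end sticks out to about (21, -38) mm from the origin; it has no substance. At the start it stands in sanding_rest.
- spool_foot (a point): Centre of the underside of the red spool, on the spool's own axis (4 mm to -x and 17 mm to +y of the body's origin); z up along the axis. The top flange, good to grasp, spans 48 to 52 mm above it.
- cork_block: Brown cork sanding block with a dark abrasive underside, 41 x 76 x 25 mm (x, y, z), 0.06 kg; origin at the centre of its underside, y along its length, z up. At the start it lies in swatch_rest.
- wax: Yellow beeswax block with dark thread scores across its top, 35 x 55 x 18 mm (x, y, z), 0.05 kg; origin at the centre of its underside, y along its length, z up. At the start it lies on the bench.
- swatches: Riveted block of orange-brown leather swatches with a black layer in the middle, 46 x 90 mm (x, y), solid up to 13 mm (to 15 mm at the rivet), 0.07 kg; origin at the centre of its underside, y along its length, z up. At the start it lies on the bench.
- spool_cup: Place of the red spool: fixed round pale wooden cup with a red felt floor, 76 mm across outside and 17 mm high; the recess is 54 mm across at the floor and flares to 62 mm at the rim; floor 10 mm above the bench. Origin at the centre of its underside, z up. Empty at the start.
- wax_rest: Place of the wax: fixed rectangular dark wooden rest with a yellow felt floor, 65 x 85 mm outside; recess 45 x 65 mm (x, y) at the floor. Origin at the centre of its underside, y along the length, z up. As in all three rectangular rests the floor is 10 mm and the rim 16 mm above the bench, the walls are 10 mm wide with a 3 mm chamfer round the recess, and the middle of each long side is cut away to floor level for the fingers (here 34 mm wide). Empty at the start.
- sanding_rest: Place of the cork sanding block: fixed rectangular dark wooden rest with a green felt floor, 71 x 106 mm outside; recess 51 x 86 mm (x, y) at the floor; finger notches 40 mm wide; heights, walls and origin as wax_rest, y along the length. The red spool stands in it at the start.
- swatch_rest: Place of the swatch block: fixed rectangular pale wooden rest with a blue felt floor, 76 x 120 mm outside; recess 56 x 100 mm (x, y) at the floor; finger notches 44 mm wide; heights, walls and origin as wax_rest, y along the length. The sanding block lies in it at the start.

How it is judged:
By the outcome, as a careful person would: the job done as asked, in the order asked, and still so for the second after the job is handed in, with the robot touching nothing.
It also fails if it takes over 93 s, if anything falls off the work surface, if the arm or the gripper's body presses on something with over 40 N, if the wrist force passes 120 N, or if a joint passes its speed limit or range.

## Working session

There is one attempt and no reset: what is moved stays moved. The work goes in short steps, Python scripts to look and compute and a tool call to move; the robot and the scene stay as the last step left them, time stands still between calls to the robot, and variables do not carry over. Pictures are saved under pics/ and viewed, at most 14 in all, crops included, and the job is handed in when it is done.

Besides the shell and the picture viewer there is one more tool, called after "Request:" as a command line: name --argument value ..., lists and objects as JSON in quotes. jog_arm: Moves the arm, as the interface text tells. Shifts and turns lie within -1 to 1; 1 stands for 0.25 m of shift or 180 degrees of turn. Its arguments: {"type":"object","properties":{"increments":{"type":"array"},"force":{"type":"number"}},"required":["increments"]}

```bash
ls; mkdir -p pics; python3 - <<'E'
from workcell import env,cams
import cv2,numpy as np
s=env.get_state();print(s)
for n in ("side","top"):
    r=cams.read_camera(n);print(n,{k:v for k,v in r.items() if k!="pixels"})
    cv2.imwrite(f"pics/{n}0.png",r["pixels"][...,::-1])
E
```

```text
pics
{'clock': 0.0, 'joint_pos': array([9.89402002e-01, 3.14027939e-01, 4.49823455e-02, 1.30360655e+00,
       2.19939937e-05, 1.43116313e+00]), 'qvel': array([-0.00074697, -0.0013268 ,  0.000184  ,  0.00108534, -0.00044411,
       -0.00095494]), 'tau': array([-4.33177929e-04, -4.80631614e+01,  2.98530453e+01,  1.93833903e-02,
       -2.83296185e-04, -5.50607453e-06]), 'tcp_pos': array([0.24556733, 0.51935908, 0.23039459]), 'orientation': array([-3.37614747e-04,  2.19088792e-01,  9.75704484e-01, -8.64380146e-04]), 'wrist_force': array([-0.26361806,  0.01556761, -0.32490159]), 'ft_torque': array([ 0.02812996, -0.00658132, -0.01749381]), 'grip_force': 0.0, 'finger_gap': 0.0854120797732743}
side {'fx': 439.9507136444415, 'fy': 439.9507136444415, 'cx': 319.80419416725886, 'cy': 201.2811103620928, 'xyz': array([ 0.19923457, -0.81707065,  0.41931686]), 'attitude': array([-0.52381542,  0.82163631, -0.19390184,  0.11372449])}
top {'fx': 498.15392497376234, 'fy': 498.15392497376234, 'cx': 320.5461912357055, 'cy': 201.87311516443512, 'xyz': array([ 0.46208049, -0.09213891,  1.3386392 ]), 'attitude': array([-0.01652125,  0.71412669, -0.69935293,  0.02560462])}
```

View pics/top0.png

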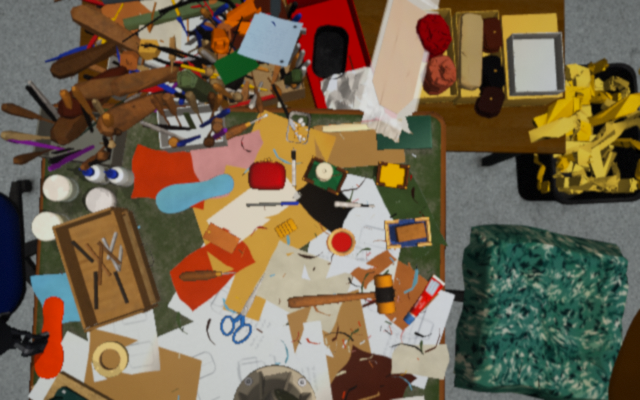

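View pics/side0.png

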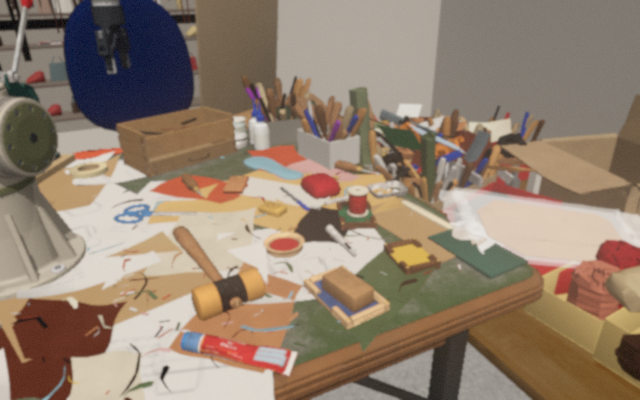

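The top view shows the spool in the sanding rest at (325,174) and the cork in the swatch rest at (408,233). The empty wax rest is at (393,176), the empty cup at (341,241), the wax near (286,229) and the swatches near (226,237). Next I measure each of these.

```bash
cat > h.py <<'E'
from workcell import env,cams,spotter
import cv2,numpy as np
from scipy.spatial.transform import Rotation as R
def q(a): return R.from_quat([a[1],a[2],a[3],a[0]])
def shot(n):
    s=env.get_state(); r=cams.read_camera(n)
    if n=="wrist":
        T=np.eye(4);T[:3,:3]=q(s["orientation"]).as_matrix();T[:3,3]=s["tcp_pos"];T=T@r["mount"]
    else:
        T=np.eye(4);T[:3,:3]=q(r["attitude"]).as_matrix();T[:3,3]=r["xyz"]
    r["T"]=T; return r
def w(r,uv,z):
    uv=np.atleast_2d(uv).astype(float)
    d=np.c_[(uv[:,0]-r["cx"])/r["fx"],(uv[:,1]-r["cy"])/r["fy"],np.ones(len(uv))]@r["T"][:3,:3].T
    o=r["T"][:3,3]; return (o+d*((z-o[2])/d[:,2])[:,None])[:,:2]
def proj(r,P):
    p=(np.atleast_2d(P)-r["T"][:3,3])@r["T"][:3,:3]
    return np.c_[r["fx"]*p[:,0]/p[:,2]+r["cx"],r["fy"]*p[:,1]/p[:,2]+r["cy"]]
def rect(r,m,z):
    c=max(cv2.findContours(m.astype(np.uint8),cv2.RETR_EXTERNAL,cv2.CHAIN_APPROX_NONE)[0],key=cv2.contourArea)[:,0]
    (cx,cy),(a,b),t=cv2.minAreaRect((w(r,c,z)*1000).astype(np.float32))
    if a>b: t+=90;a,b=b,a     # t: world angle of the short side (x)... 
    t=(t+90)%180-90
    return f"c=({cx:.1f},{cy:.1f}) {a:.0f}x{b:.0f} xaxis {t:.0f}deg"
E
python3 - <<'E'
from h import *
zs=dict(red_spool=.052,cork_block=.035,wax=.018,swatches=.013,spool_cup=.017,wax_rest=.016,sanding_rest=.016,swatch_rest=.016)
zo=dict(red_spool=.01,cork_block=.01,wax=0,swatches=0,spool_cup=0,wax_rest=0,sanding_rest=0,swatch_rest=0,spool_foot=.01)
for cam in("top","side"):
  r=shot(cam)
  for n in zo:
    l=spotter.landmark_of(n,cam)[:2]
    print(cam,n,[(np.round(d["uv"]),round(d["conf"],2),np.round(w(r,d["uv"],zo[n])[0]*1000)) for d in l])
    if cam=="top" and n in zs:
      print("   ",[(np.round(d["uv"]),round(d["conf"],2),rect(r,d["region"],zs[n])) for d in spotter.cut_out(n,cam)[:2]])
r=shot("top");cv2.imwrite("pics/topz.png",cv2.resize(r["pixels"][130:280,190:440,::-1],None,fx=3.2,fy=3.2,interpolation=cv2.INTER_CUBIC))
print(env.get_state()["clock"])
E
```

```text
top red_spool [(array([329., 175.]), 0.68, array([ 613., -130.]))]
    [(array([323., 168.]), 0.84, 'c=(618.2,-115.2) 42x44 xaxis -89deg')]
top cork_block [(array([411., 229.]), 0.89, array([ 473., -351.]))]
    [(array([409., 232.]), 0.91, 'c=(467.5,-342.9) 43x81 xaxis 13deg')]
top wax [(array([284., 226.]), 0.51, array([475., -12.]))]
    [(array([282., 227.]), 0.58, 'c=(471.7,-16.7) 36x53 xaxis 28deg')]
top swatches [(array([223., 239.]), 0.57, array([437., 149.]))]
    [(array([342., 241.]), 0.75, 'c=(437.2,-164.8) 71x74 xaxis 1deg'), (array([224., 235.]), 0.57, 'c=(441.8,153.1) 47x92 xaxis -28deg')]
top spool_cup [(array([342., 246.]), 0.96, array([ 426., -168.]))]
    [(array([340., 241.]), 0.95, 'c=(437.3,-165.9) 71x72 xaxis 1deg'), (array([224., 240.]), 0.42, 'c=(441.2,150.7) 50x92 xaxis -25deg')]
top wax_rest [(array([392., 179.]), 0.81, array([ 609., -299.]))]
    [(array([390., 176.]), 0.66, 'c=(618.3,-298.2) 68x87 xaxis -4deg'), (array([405., 239.]), 0.59, 'c=(464.1,-340.7) 79x121 xaxis 5deg')]
top sanding_rest [(array([324., 176.]), 0.81, array([ 613., -116.]))]
    [(ar
[... 392 characters left out ...]
, (array([354., 210.]), 0.28, array([ 620., -103.]))]
side cork_block [(array([346., 294.]), 0.7, array([ 466., -346.]))]
side wax [(array([272., 215.]), 0.89, array([466., -27.])), (array([410., 258.]), 0.45, array([ 621., -296.]))]
side swatches [(array([237., 184.]), 0.85, array([447., 171.])), (array([355., 218.]), 0.48, array([ 613., -119.]))]
side spool_cup [(array([279., 249.]), 0.56, array([ 428., -163.]))]
side wax_rest [(array([408., 260.]), 0.77, array([ 615., -299.]))]
side sanding_rest [(array([355., 219.]), 0.66, array([ 611., -123.]))]
side swatch_rest []
side spool_foot [(array([359., 214.]), 0.74, array([ 619., -124.])), (array([274., 216.]), 0.46, array([461., -54.]))]
1.55
```

View pics/topz.png

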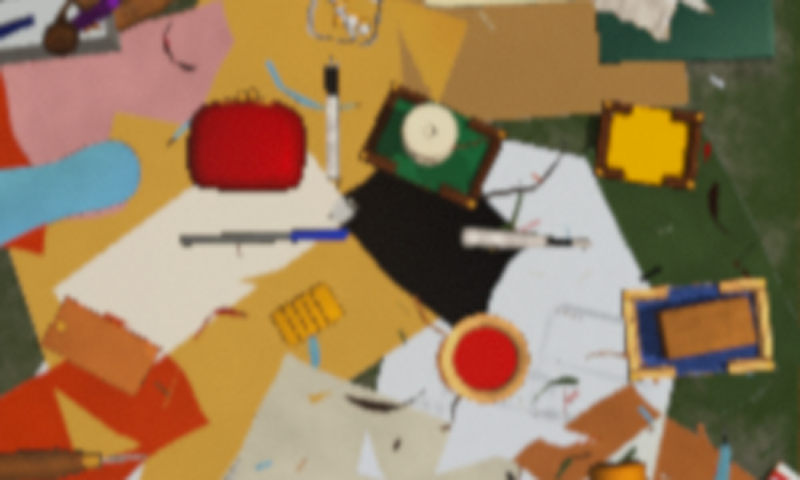

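```bash
cat >> h.py <<'E'
from scipy.optimize import minimize
S=dict(red_spool=(44,44,52),cork_block=(41,76,25),wax=(35,55,18),swatches=(46,90,13),spool_cup=(76,76,17),wax_rest=(65,85,16),sanding_rest=(71,106,16),swatch_rest=(76,120,16))
Z0=dict(red_spool=10,cork_block=10)
def model(n,p,z0):
    a,b,h=np.array(S[n])/1000
    if a==b: t=np.linspace(0,2*np.pi,40); xy=np.c_[np.cos(t),np.sin(t)]*a/2
    else: xy=np.array([[-a,-b],[a,-b],[a,b],[-a,b]])/2
    c,s=np.cos(p[2]),np.sin(p[2]); xy=xy@np.array([[c,s],[-s,c]])+p[:2]
    return np.r_[np.c_[xy,np.full(len(xy),z0)],np.c_[xy,np.full(len(xy),z0+h)]]
def fit(r,n,m,guess,z0=None):
    """pose x,y(m),yaw(rad) of model n whose outline best covers mask m"""
    z0=Z0.get(n,0)/1000 if z0 is None else z0
    cs=cv2.findContours(m.astype(np.uint8),cv2.RETR_EXTERNAL,cv2.CHAIN_APPROX_NONE)[0]
    c=max(cs,key=cv2.contourArea); M=np.zeros(m.shape,np.uint8); cv2.fillConvexPoly(M,cv2.convexHull(c),255)
    M=cv2.GaussianBlur(M,(0,0),1.0).astype(float)/255
    def cost(p):
        h=cv2.convexHull(proj(r,model(n,[p[0]/1000,p[1]/1000,p[2]/50],z0)).astype(np.float32))
        I=np.zeros(m.shape,np.uint8); cv2.fillConvexPoly(I,np.round(h*16).astype(np.int32),255,cv2.LINE_AA,4)
        I=cv2.GaussianBlur(I,(0,0),1.0).astype(float)/255
        return np.abs(I-M).sum()/M.sum()
    best=None
    for da in(-.3,0,.3):
        g=np.array([guess[0]*1000,guess[1]*1000,(guess[2]+da)*50])
        o=minimize(cost,g,method="Nelder-Mead",options=dict(initial_simplex=g+np.r_[np.zeros((1,3)),8*np.eye(3)],xatol=.05,fatol=1e-4))
        if best is None or o.fun<best.fun: best=o
    x=best.x; return np.array([x[0]/1000,x[1]/1000,x[2]/50]),best.fun
def look(cam,G,names=None,z0={}):
    r=shot(cam)
    for n in names or G:
        g=G[n]; ds=[d for d in spotter.cut_out(n,cam) if np.linalg.norm(w(r,d["uv"],.015)[0]-g[:2])<.06]
        if not ds: print(n,"none");continue
        p,f=fit(r,n,ds[0]["region"],g,z0.get(n)); m=ds[0]["region"]
        edge=m[0].any() or m[-1].any() or m[:,0].any() or m[:,-1].any()
        print(cam,n,"xy",np.round(p[:2]*1000,1),"yaw %.1f"%np.degrees(p[2]),"misfit %.2f"%f,"conf %.2f"%ds[0]["conf"],"EDGE" if edge else "")
    return r
def plan(xyz,ydeg,n,s=None,start=None):
    """n equal rows to TCP xyz, tool y along world angle ydeg (mod 180), tool down"""
    s=env.get_state(); p,Rm=(s["tcp_pos"],q(s["orientation"])) if start is None else start
    yv=Rm.apply([0,1,0]); cur=np.degrees(np.arctan2(yv[1],yv[0])); d=(ydeg-cur+90)%180-90; y=np.radians(cur+d)
    tz=np.array([0,0,-1.]);ty=np.array([np.cos(y),np.sin(y),0]);Rt=R.from_matrix(np.c_[np.cross(ty,tz),ty,tz])
    v=(Rm.inv()*Rt).as_rotvec()/n; A=sum(R.from_rotvec(k*v).as_matrix() for k in range(n))
    t=np.linalg.solve(A,Rm.inv().apply(np.array(xyz)-p))
    row=np.round(np.r_[t/.25,v/np.pi],4); print(f"{n} rows of {row.tolist()}  step {np.linalg.norm(t)*1000:.0f}mm {np.degrees(np.linalg.norm(v)):.1f}deg")
    return np.array(xyz),Rt
E
python3 - <<'E'
from h import *
G=dict(red_spool=(.618,-.115,0),cork_block=(.467,-.343,.2),wax=(.472,-.017,.5),swatches=(.442,.153,-.48),spool_cup=(.437,-.166,0),wax_rest=(.618,-.298,-.07),sanding_rest=(.614,-.118,-.38),swatch_rest=(.4656,-.34,.1))
look("top",G)
r=shot("wrist");print(r["fx"],r["mount"])
E
```

```text
top red_spool xy [ 619.4 -114.8] yaw 19.5 misfit 0.10 conf 0.75 
top cork_block xy [ 467.8 -346.1] yaw 10.0 misfit 0.12 conf 0.81 
top wax xy [471.5 -18. ] yaw 32.2 misfit 0.10 conf 0.61 
top swatches xy [441.3 154.1] yaw -27.1 misfit 0.09 conf 0.92 
top spool_cup xy [ 439.1 -167.4] yaw -13.6 misfit 0.12 conf 0.86 
top wax_rest xy [ 619.6 -298.6] yaw -7.2 misfit 0.10 conf 0.59 
top sanding_rest xy [ 614.8 -118.1] yaw -23.5 misfit 0.04 conf 0.57 
top swatch_rest xy [ 465.4 -341.3] yaw 5.4 misfit 0.05 conf 0.91 
330.3399996996569 [[-1.08985494e-03 -9.44945175e-01 -3.27226877e-01  8.33950379e-02]
 [ 9.99999356e-01 -9.26706305e-04 -6.54492641e-04 -5.49491026e-04]
 [ 3.15216453e-04 -3.27227379e-01  9.44945577e-01 -1.42173735e-01]
 [ 0.00000000e+00  0.00000000e+00  0.00000000e+00  1.00000000e+00]]
```

```bash
python3 -c "
from h import *
plan((.605,-.115,.21),64.7,19)"
```

```text
19 rows of [-0.1255, -0.0885, 0.0045, 0.0, -0.0, -0.0]  step 38mm 0.0deg
```

Request:
jog_arm --increments '[[[-0.1255,-0.0885,0.0045,0,0,0,0],[-0.1255,-0.0885,0.0045,0,0,0,0],[-0.1255,-0.0885,0.0045,0,0,0,0],[-0.1255,-0.0885,0.0045,0,0,0,0],[-0.1255,-0.0885,0.0045,0,0,0,0],[-0.1255,-0.0885,0.0045,0,0,0,0],[-0.1255,-0.0885,0.0045,0,0,0,0],[-0.1255,-0.0885,0.0045,0,0,0,0],[-0.1255,-0.0885,0.0045,0,0,0,0],[-0.1255,-0.0885,0.0045,0,0,0,0],[-0.1255,-0.0885,0.0045,0,0,0,0],[-0.1255,-0.0885,0.0045,0,0,0,0],[-0.1255,-0.0885,0.0045,0,0,0,0],[-0.1255,-0.0885,0.0045,0,0,0,0],[-0.1255,-0.0885,0.0045,0,0,0,0],[-0.1255,-0.0885,0.0045,0,0,0,0],[-0.1255,-0.0885,0.0045,0,0,0,0],[-0.1255,-0.0885,0.0045,0,0,0,0],[-0.1255,-0.0885,0.0045,0,0,0,0],[0,0,0,0,0,0,0]]]' --force 40

```text
clock: 4.05
tcp_pos: [0.6069, -0.1194, 0.2088]
orientation: [0.001, 0.221, 0.975, -0.001]
wrist_force: [0.1, 1.1, 0.1]
finger_gap: 0.0856
grip_force: 0.0
```

```bash
cat >> h.py <<'E'
G=dict(red_spool=(.618,-.115,0),cork_block=(.467,-.346,.2),wax=(.472,-.017,.55),swatches=(.442,.153,-.48),spool_cup=(.437,-.166,0),wax_rest=(.618,-.298,-.12),sanding_rest=(.614,-.118,-.4),swatch_rest=(.4656,-.34,.1))
E
python3 - <<'E'
from h import *
r=look("wrist",G)
cv2.imwrite("pics/w1.png",r["pixels"][...,::-1])
E
```

```text
wrist red_spool xy [ 619.  -116.9] yaw 0.8 misfit 0.07 conf 0.83 
wrist cork_block xy [ 466.5 -348.7] yaw 9.5 misfit 0.05 conf 0.75 
wrist wax xy [469.  -18.2] yaw 31.3 misfit 0.05 conf 0.72 EDGE
swatches none
wrist spool_cup xy [ 432.  -168.7] yaw 6.6 misfit 0.09 conf 0.74 EDGE
wrist wax_rest xy [ 617.4 -301.6] yaw -5.7 misfit 0.04 conf 0.97 
wrist sanding_rest xy [ 613.2 -121.2] yaw -22.9 misfit 0.04 conf 0.67 
swatch_rest none
```

View pics/w1.png

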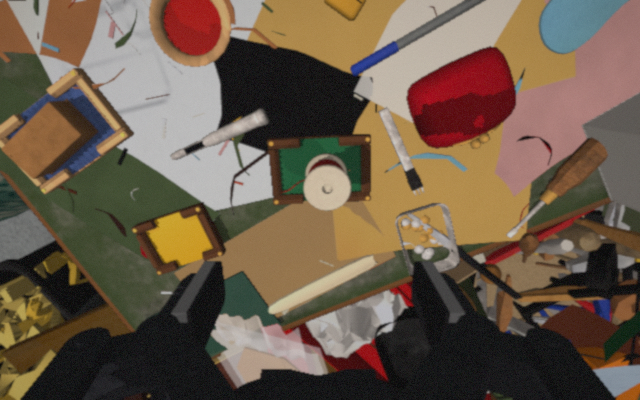

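Wrist view: spool at (325,185) in its green rest, wax rest at (180,238), cup at (190,25) and cork in the swatch rest at (65,130). All of it agrees with the top camera to about 3 mm.

```bash
python3 -c "
from h import *
s=env.get_state();print(s['tcp_pos'],s['joint_pos'])
a=plan((.619,-.116,.11),64.7,4)
a=plan((.619,-.116,.034),64.7,4,start=a)
b=plan((.619,-.116,.12),64.7,4,start=a)
b=plan((.436,-.168,.12),64.7,7,start=b)
"
```

```text
[ 0.6047966  -0.11408546  0.21035479] [-3.16839631e-01  3.98487698e-01  1.17785261e-01  1.28970505e+00
  8.87874767e-05  1.23623011e-01]
4 rows of [-0.0136, 0.0043, 0.1004, 0.0, 0.0, 0.0001]  step 25mm 0.0deg
4 rows of [0.0, 0.0, 0.076, 0.0, 0.0, 0.0]  step 19mm 0.0deg
4 rows of [0.0, 0.0, -0.086, 0.0, 0.0, 0.0]  step 21mm 0.0deg
7 rows of [0.0818, -0.0716, 0.0, 0.0, 0.0, 0.0]  step 27mm 0.0deg
```

Request:
jog_arm --increments '[[[-0.0136,0.0043,0.1,0,0,0,0],[-0.0136,0.0043,0.1,0,0,0,0],[-0.0136,0.0043,0.1,0,0,0,0],[-0.0136,0.0043,0.1,0,0,0,0],[0,0,0.076,0,0,0,0],[0,0,0.076,0,0,0,0],[0,0,0.076,0,0,0,0],[0,0,0.076,0,0,0,0],[0,0,0,0,0,0,0],[0,0,0,0,0,0,255],[0,0,0,0,0,0,255],[0,0,0,0,0,0,255],[0,0,0,0,0,0,255],[0,0,0,0,0,0,255],[0,0,0,0,0,0,255]]]' --force 35

```text
clock: 6.0
tcp_pos: [0.6203, -0.1172, 0.0356]
orientation: [0.001, 0.219, 0.976, 0.0]
wrist_force: [0.1, 1.4, 7.2]
finger_gap: 0.0419
grip_force: 34.8
```

Request:
jog_arm --increments '[[[0,0,-0.05,0,0,0,255],[0,0,-0.09,0,0,0,255],[0,0,-0.1,0,0,0,255],[0,0,-0.1,0,0,0,255],[0,0,0,0,0,0,255],[0,0,0,0,0,0,255]]]'

```text
clock: 6.6
tcp_pos: [0.6196, -0.1172, 0.1198]
orientation: [0.001, 0.219, 0.976, -0.0]
wrist_force: [-0.0, -0.1, -0.2]
finger_gap: 0.042
grip_force: 35.5
```

```bash
python3 - <<'E'
from h import *
r=look("wrist",G,["sanding_rest","wax_rest","spool_cup"])
s=env.get_state();print(s['tcp_pos'],s["finger_gap"],s["wrist_force"])
cv2.imwrite("pics/w2.png",r["pixels"][...,::-1])
plan((.436,-.168,s['tcp_pos'][2]),64.7,7)
E
```

```text
wrist sanding_rest xy [ 613.1 -120.7] yaw -23.2 misfit 0.03 conf 0.57 
wrist wax_rest xy [ 617.5 -302.1] yaw -4.7 misfit 0.06 conf 0.81 
wrist spool_cup xy [ 431.4 -169.6] yaw 28.3 misfit 0.07 conf 0.71 EDGE
[ 0.61815453 -0.11668971  0.11742974] 0.04178318660792009 [-0.07109677 -0.1676553  -0.63251821]
7 rows of [0.0816, -0.071, 0.0001, -0.0, -0.0001, -0.0]  step 27mm 0.0deg
```

View pics/w2.png

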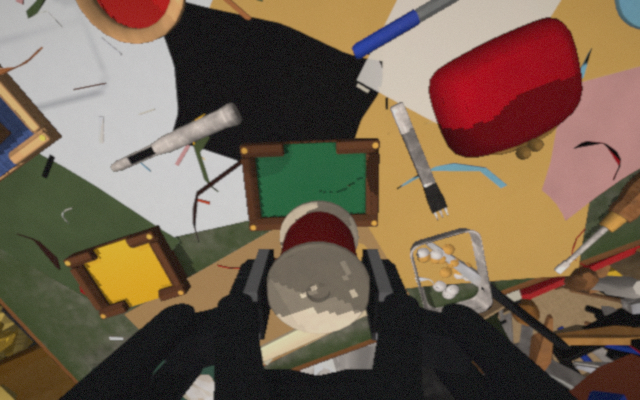

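Wrist view: spool held upright, top flange centre at (318,287), and the green sanding rest is empty at (312,180). I'll stop just short of the cup to look again.

```bash
python3 - <<'E'
from h import *
s=env.get_state();print(s['tcp_pos'])
plan((.487,-.192,.119),64.7,5)
E
```

```text
[ 0.61815453 -0.11668971  0.11742974]
5 rows of [0.0691, -0.0993, -0.0011, -0.0, -0.0002, -0.0]  step 30mm 0.0deg
```

Request:
jog_arm --increments '[[[0.0691,-0.0993,0,0,0,0,255],[0.0691,-0.0993,0,0,0,0,255],[0.0691,-0.0993,0,0,0,0,255],[0.0691,-0.0993,0,0,0,0,255],[0.0691,-0.0993,0,0,0,0,255],[0,0,0,0,0,0,255],[0,0,0,0,0,0,255]]]'

```text
clock: 7.5
tcp_pos: [0.4875, -0.1924, 0.1184]
orientation: [-0.0, 0.22, 0.976, 0.0]
wrist_force: [-0.5, -1.0, -1.2]
finger_gap: 0.0419
grip_force: 35.6
```

```bash
python3 - <<'E'
from h import *
shot("top")
r=look("wrist",G,["spool_cup","cork_block","swatch_rest","sanding_rest"])
s=env.get_state();print(s['tcp_pos'],s["finger_gap"])
d=spotter.cut_out("red_spool","wrist")
T=np.eye(4);T[:3,:3]=q(s["orientation"]).as_matrix();T[:3,3]=s["tcp_pos"]
if d: print(fit(r,"red_spool",d[0]["region"],(s["tcp_pos"][0],s["tcp_pos"][1],0),z0=s["tcp_pos"][2]-.024))
E
```

```text
wrist spool_cup xy [ 437.3 -168.1] yaw -4.1 misfit 0.07 conf 0.97 
wrist cork_block xy [ 465.7 -349. ] yaw 11.7 misfit 0.06 conf 0.72 
wrist swatch_rest xy [ 464.1 -344.4] yaw 5.9 misfit 0.03 conf 0.97 
wrist sanding_rest xy [ 614. -121.] yaw -23.1 misfit 0.20 conf 0.88 
[ 0.4886558  -0.19184413  0.11871308] 0.041866763574949825
(array([ 0.48661128, -0.19204884, -0.28403011]), np.float64(0.08804296929801388))
```

```bash
python3 - <<'E'
from h import *
s=env.get_state()
b=(np.array([.4875,-.192,.119]),q(s["orientation"]))
a=plan((.438,-.168,.119),64.7,3,start=b)
a=plan((.438,-.168,.0355),64.7,5,start=a)
a=plan((.438,-.168,.15),64.7,4,start=a)
E
```

```text
3 rows of [0.0733, 0.0008, 0.0, 0.0, -0.0, 0.0001]  step 18mm 0.0deg
5 rows of [0.0, 0.0, 0.0668, 0.0, 0.0, 0.0]  step 17mm 0.0deg
4 rows of [0.0, 0.0, -0.1145, 0.0, 0.0, 0.0]  step 29mm 0.0deg
```

Request:
jog_arm --increments '[[[0.0733,0.0008,0,0,0,0,255],[0.0733,0.0008,0,0,0,0,255],[0.0733,0.0008,0,0,0,0,255],[0,0,0.08,0,0,0,255],[0,0,0.08,0,0,0,255],[0,0,0.08,0,0,0,255],[0,0,0.06,0,0,0,255],[0,0,0.034,0,0,0,255],[0,0,0,0,0,0,255],[0,0,0,0,0,0,255]]]'

```text
clock: 8.85
tcp_pos: [0.4389, -0.1682, 0.0356]
orientation: [0.0, 0.219, 0.976, -0.0]
wrist_force: [-0.5, -0.5, -1.3]
finger_gap: 0.0421
grip_force: 36.1
```

```bash
python3 - <<'E'
from h import *
b=(np.array([.438,-.168,.15]),q([0,.219,.9757,0]))
a=plan((.466,-.33,.15),10.5,7,start=b)
E
```

```text
7 rows of [-0.083, -0.0512, 0.0, 0.0, 0.0, 0.043]  step 24mm 7.7deg
```

Request:
jog_arm --increments '[[[0,0,0,0,0,0,0],[0,0,0,0,0,0,0],[0,0,0,0,0,0,0],[0,0,0,0,0,0,0],[0,0,0,0,0,0,0],[0,0,-0.08,0,0,0,0],[0,0,-0.12,0,0,0,0],[0,0,-0.13,0,0,0,0],[0,0,-0.128,0,0,0,0]]]'

```text
clock: 9.75
tcp_pos: [0.4383, -0.1681, 0.151]
orientation: [-0.0, 0.219, 0.976, 0.0]
wrist_force: [0.8, -0.4, -0.1]
finger_gap: 0.0852
grip_force: 0.0
```

Request:
jog_arm --increments '[[[-0.083,-0.0512,0,0,0,0.043,0],[-0.083,-0.0512,0,0,0,0.043,0],[-0.083,-0.0512,0,0,0,0.043,0],[-0.083,-0.0512,0,0,0,0.043,0],[-0.083,-0.0512,0,0,0,0.043,0],[-0.083,-0.0512,0,0,0,0.043,0],[-0.083,-0.0512,0,0,0,0.043,0],[0,0,0,0,0,0,0],[0,0,0,0,0,0,0]]]'

```text
clock: 10.65
tcp_pos: [0.4662, -0.3304, 0.1495]
orientation: [-0.0, 0.639, 0.769, 0.0]
wrist_force: [0.5, 1.2, -0.3]
finger_gap: 0.0852
grip_force: 0.0
```

```bash
python3 - <<'E'
from h import *
r=look("wrist",G,["spool_cup","cork_block","swatch_rest","sanding_rest","red_spool"])
s=env.get_state();print(s['tcp_pos'],s["orientation"])
cv2.imwrite("pics/w3.png",r["pixels"][...,::-1])
E
```

```text
wrist spool_cup xy [ 435.7 -163.3] yaw -13.4 misfit 0.02 conf 0.61 EDGE
cork_block none
wrist swatch_rest xy [ 464.1 -343.3] yaw 6.3 misfit 0.02 conf 0.67 
wrist sanding_rest xy [ 613.3 -119.7] yaw -23.4 misfit 0.01 conf 0.70 EDGE
red_spool none
[ 0.46676635 -0.32948328  0.15000902] [-2.80332086e-05  6.38764677e-01  7.69402155e-01  1.02223909e-04]
```

View pics/w3.png

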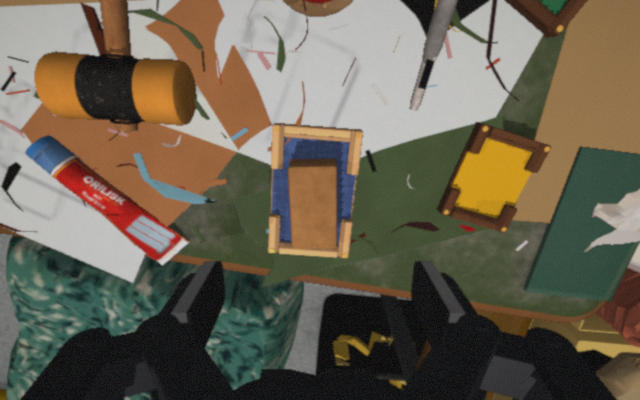

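The wrist view shows the cork's top face with corners near (292,160), (336,162), (338,250) and (289,250), aligned with the tool. The hammer and glue tube are well clear.

```bash
python3 - <<'E'
from h import *
r=shot("wrist")
hsv=cv2.cvtColor(r["pixels"],cv2.COLOR_RGB2HSV)
m=np.zeros((400,640),np.uint8); sub=hsv[155:255,284:345]
print(hsv[205,314],hsv[145,314],hsv[205,275])
P=w(r,[(292,160),(336,162),(338,250),(289,250)],.035)*1000
print(np.round(P,1),P.mean(0),np.linalg.norm(P[0]-P[1]),np.linalg.norm(P[2]-P[3]),np.linalg.norm(P[0]-P[3]))
e=(P[1]-P[2]+P[0]-P[3]);print(np.degrees(np.arctan2(-e[0],e[1])))
b=(np.array([.466,-.33,.15]),q(env.get_state()["orientation"]))
a=plan((.466,-.3475,.10),10.5,2,start=b)
a=plan((.466,-.3475,.015),10.5,4,start=a)
a=plan((.466,-.3475,.12),10.5,4,start=a)
a=plan((.6135,-.1195,.12),-23.2,9,start=a)
E
```

```text
[ 14 148 159] [112 109  84] [111 120 119]
[[ 442.7 -309.5]
 [ 477.4 -304.7]
 [ 494.9 -381.4]
 [ 452.8 -389.2]] [ 466.93443343 -346.22151881] 35.02172870261214 42.819534160948535 80.380989272128
9.999942585579486
2 rows of [-0.0344, -0.0064, 0.1, 0.0, -0.0, 0.0002]  step 26mm 0.0deg
4 rows of [0.0, 0.0, 0.085, 0.0, 0.0, 0.0]  step 21mm 0.0deg
4 rows of [0.0, 0.0, -0.105, 0.0, 0.0, 0.0]  step 26mm 0.0deg
9 rows of [0.1077, 0.0583, 0.0, 0.0, 0.0, 0.0208]  step 31mm 3.7deg
```

Request:
jog_arm --increments '[[[-0.0344,-0.0064,0.1,0,0,0,0],[-0.0344,-0.0064,0.1,0,0,0,0],[0,0,0.1,0,0,0,0],[0,0,0.1,0,0,0,0],[0,0,0.085,0,0,0,0],[0,0,0.055,0,0,0,0],[0,0,0,0,0,0,0],[0,0,0,0,0,0,255],[0,0,0,0,0,0,255],[0,0,0,0,0,0,255],[0,0,0,0,0,0,255],[0,0,0,0,0,0,255],[0,0,0,0,0,0,255]]]'

```text
clock: 12.3
tcp_pos: [0.4674, -0.3486, 0.0163]
orientation: [0.001, 0.639, 0.769, -0.0]
wrist_force: [0.2, 0.7, 5.2]
finger_gap: 0.04
grip_force: 37.2
```

Request:
jog_arm --increments '[[[0,0,-0.06,0,0,0,255],[0,0,-0.12,0,0,0,255],[0,0,-0.12,0,0,0,255],[0,0,-0.12,0,0,0,255],[0.1077,0.0583,0,0,0,0.0208,255],[0.1077,0.0583,0,0,0,0.0208,255],[0.1077,0.0583,0,0,0,0.0208,255],[0.1077,0.0583,0,0,0,0.0208,255],[0.1077,0.0583,0,0,0,0.0208,255],[0.1077,0.0583,0,0,0,0.0208,255],[0.1077,0.0583,0,0,0,0.0208,255],[0.1077,0.0583,0,0,0,0.0208,255],[0.1077,0.0583,0,0,0,0.0208,255],[0,0,0,0,0,0,255],[0,0,0,0,0,0,255]]]'

```text
clock: 13.8
tcp_pos: [0.614, -0.1191, 0.1195]
orientation: [-0.0, 0.834, 0.551, -0.0]
wrist_force: [0.2, 0.1, -1.6]
finger_gap: 0.0404
grip_force: 36.4
```

```bash
python3 - <<'E'
from h import *
s=env.get_state();p=s["tcp_pos"];print(p,s["orientation"],s["finger_gap"])
G["cork_block"]=(p[0],p[1],-.4)
r=look("wrist",G,["cork_block","sanding_rest","red_spool"],z0=dict(cork_block=p[2]-.005))
cv2.imwrite("pics/w4.png",r["pixels"][...,::-1])
E
```

```text
[ 0.6140232  -0.11909239  0.11952331] [-2.41142215e-04  8.34224115e-01  5.51425381e-01 -3.40722992e-04] 0.04038043880879463
cork_block none
wrist sanding_rest xy [ 613.2 -120.7] yaw -22.6 misfit 1.18 conf 0.69 
red_spool none
```

View pics/w4.png

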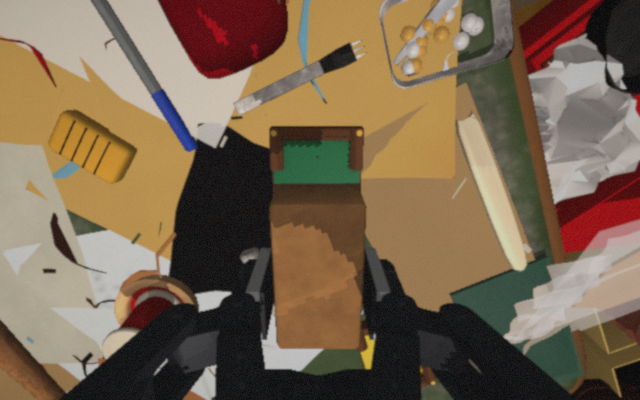

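The wrist view shows the cork hanging square between the fingers, its top face from about v=203 to v=347, and the green rest aligned below it. The spool stands in its cup at (150,310).

```bash
python3 - <<'E'
from h import *
s=env.get_state();p=s["tcp_pos"]
r=shot("wrist"); Rm=q(s["orientation"])
for v in (187,204,347):
  for z in (.115,.14):
    P=np.r_[w(r,(318,v),z)[0],z]; print(v,z,np.round(Rm.inv().apply(P-p)*1000,1))
rr=np.r_[w(r,(317,127),.016)[0],.016];print("rest near edge in tool",np.round(Rm.inv().apply(rr-p)*1000,1))
E
```

```text
187 0.115 [37.   1.   4.9]
187 0.14 [ 44.9   1.  -20.1]
204 0.115 [28.5  1.   4.9]
204 0.14 [ 37.9   1.  -20.1]
347 0.115 [-57.    1.    4.9]
347 0.14 [-33.1   1.  -20.1]
rest near edge in tool [ 51.8   0.5 103.9]
```

Request:
jog_arm --increments '[[[-0.004,0,0.12,0,0,0,255],[0,0,0.12,0,0,0,255],[0,0,0.08,0,0,0,255],[0,0,0.05,0,0,0,255],[0,0,0.03,0,0,0,255],[0,0,0.015,0,0,0,255],[0,0,0,0,0,0,255],[0,0,0,0,0,0,255]]]'

```text
clock: 14.85
tcp_pos: [0.6145, -0.121, 0.0172]
orientation: [0.001, 0.835, 0.551, 0.001]
wrist_force: [-0.0, 1.5, -0.7]
finger_gap: 0.0399
grip_force: 36.5
```

```bash
python3 - <<'E'
from h import *
b=(np.array([.6135,-.1205,.151]),q([0,.8345,.551,0]))
a=plan((.4415,.16,.151),-27.1,9,start=b)
E
```

```text
9 rows of [0.0809, -0.1218, 0.0, 0.0, 0.0, 0.0025]  step 37mm 0.4deg
```

Request:
jog_arm --increments '[[[0,0,0,0,0,0,0],[0,0,0,0,0,0,0],[0,0,0,0,0,0,0],[0,0,0,0,0,0,0],[0,0,0,0,0,0,0],[0,0,-0.06,0,0,0,0],[0,0,-0.12,0,0,0,0],[0,0,-0.12,0,0,0,0],[0,0,-0.12,0,0,0,0],[0,0,-0.12,0,0,0,0],[0,0,0,0,0,0,0],[0,0,0,0,0,0,0]]]'

```text
clock: 16.05
tcp_pos: [0.6142, -0.1208, 0.1519]
orientation: [0.001, 0.835, 0.551, 0.001]
wrist_force: [0.3, -0.2, -0.6]
finger_gap: 0.0855
grip_force: 0.0
```

```bash
python3 - <<'E'
from h import *
G["cork_block"]=(.614,-.12,-.4)
look("wrist",G,["cork_block","sanding_rest","wax"])
look("top",G,["cork_block","sanding_rest","red_spool","spool_cup","wax","swatch_rest"])
E
```

```text
wrist cork_block xy [ 614.9 -120.8] yaw -21.8 misfit 0.09 conf 0.97 
wrist sanding_rest xy [ 613.4 -119.8] yaw -23.2 misfit 0.02 conf 0.88 
wrist wax xy [470.4 -20.2] yaw 36.4 misfit 0.19 conf 0.75 
cork_block none
sanding_rest none
red_spool none
top spool_cup xy [ 437. -166.] yaw 26.3 misfit 0.64 conf 0.58 
wax none
top swatch_rest xy [ 465.7 -341.6] yaw 6.3 misfit 0.08 conf 0.95
```

Cork and rest agree to about 1 mm and 1.4°, so the cork is seated. Next are the swatches.

Request:
jog_arm --increments '[[[0.0809,-0.1218,0,0,0,0.0025,0],[0.0809,-0.1218,0,0,0,0.0025,0],[0.0809,-0.1218,0,0,0,0.0025,0],[0.0809,-0.1218,0,0,0,0.0025,0],[0.0809,-0.1218,0,0,0,0.0025,0],[0.0809,-0.1218,0,0,0,0.0025,0],[0.0809,-0.1218,0,0,0,0.0025,0],[0.0809,-0.1218,0,0,0,0.0025,0],[0.0809,-0.1218,0,0,0,0.0025,0],[0,0,0,0,0,0,0],[0,0,0,0,0,0,0]]]'

```text
clock: 17.7
tcp_pos: [0.4422, 0.1606, 0.1515]
orientation: [0.0, 0.853, 0.522, 0.0]
wrist_force: [-0.4, 0.6, -0.3]
finger_gap: 0.085
grip_force: 0.0
```

```bash
python3 - <<'E'
from h import *
r=look("wrist",G,["swatches","wax"])
print(env.get_state()["tcp_pos"])
cv2.imwrite("pics/w5.png",r["pixels"][...,::-1])
look("top",G,["red_spool","spool_cup","wax_rest"])
E
```

```text
wrist swatches xy [439.3 151.2] yaw -26.8 misfit 0.04 conf 0.60 
wrist wax xy [451.7 -18.5] yaw -5.3 misfit 1.24 conf 0.76 
[0.44296259 0.15935394 0.15125132]
red_spool none
top spool_cup xy [ 435.6 -163.5] yaw -16.2 misfit 0.15 conf 0.73 
top wax_rest xy [ 618.4 -298.6] yaw -9.0 misfit 0.12 conf 0.60
```

View pics/w5.png

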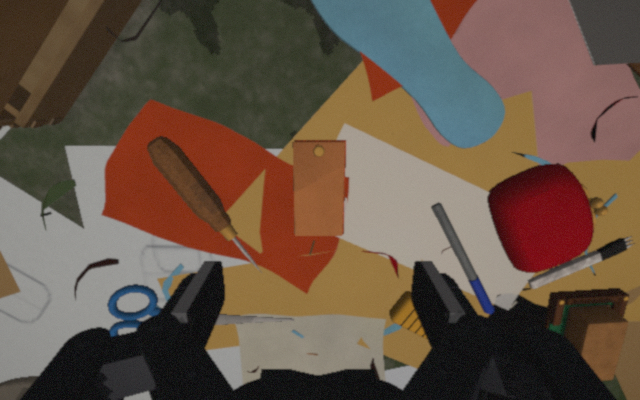

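Wrist view: swatches at (293–346, 141–236) with the rivet up, aligned with the tool. The screwdriver tip at (260,265) is clear of where the fingers will go.

```bash
python3 - <<'E'
from h import *
s=env.get_state();p=s["tcp_pos"];Rm=q(s["orientation"])
r=shot("wrist")
P=w(r,[(293.5,141),(346,141),(345,236),(294.5,236)],.013)*1000
c=P.mean(0);print(c,np.linalg.norm(P[0]-P[1]),np.linalg.norm(P[1]-P[2]),Rm.inv().apply(np.r_[c/1000,.013]-p)*1000)
b=(np.array([.442,.16,.151]),Rm)
a=plan((.4402,.1525,.08),-26.8,3,start=b)
a=plan((.4402,.1525,.004),-26.8,5,start=a)
a=plan((.4402,.1525,.12),-26.8,5,start=a)
a=plan((.465,-.343,.12),6,14,start=a)
E
```

```text
[441.13759772 150.11019093] 44.59257195130495 89.1921947048242 [ -8.87287064   2.81598039 138.0998166 ]
3 rows of [-0.01, 0.0024, 0.0947, -0.0, 0.0, -0.001]  step 24mm 0.2deg
5 rows of [0.0, 0.0, 0.0608, 0.0, 0.0, 0.0]  step 15mm 0.0deg
5 rows of [0.0, 0.0, -0.0928, 0.0, 0.0, 0.0]  step 23mm 0.0deg
14 rows of [-0.1392, 0.0358, 0.0, 0.0, 0.0, -0.013]  step 36mm 2.3deg
```

Request:
jog_arm --increments '[[[-0.01,0.0024,0.0947,0,0,0,0],[-0.01,0.0024,0.0947,0,0,0,0],[-0.01,0.0024,0.0947,0,0,0,0],[0,0,0.1,0,0,0,0],[0,0,0.08,0,0,0,0],[0,0,0.06,0,0,0,0],[0,0,0.04,0,0,0,0],[0,0,0.024,0,0,0,0],[0,0,0,0,0,0,0],[0,0,0,0,0,0,255],[0,0,0,0,0,0,255],[0,0,0,0,0,0,255],[0,0,0,0,0,0,255],[0,0,0,0,0,0,255],[0,0,0,0,0,0,255]]]'

```text
clock: 19.6
tcp_pos: [0.4411, 0.1527, 0.0051]
orientation: [0.0, 0.854, 0.521, 0.001]
wrist_force: [-1.7, -0.5, 5.7]
finger_gap: 0.0451
grip_force: 35.9
```

Request:
jog_arm --increments '[[[0,0,-0.06,0,0,0,255],[0,0,-0.1,0,0,0,255],[0,0,-0.15,0,0,0,255],[0,0,-0.154,0,0,0,255],[-0.1392,0.0358,0,0,0,-0.013,255],[-0.1392,0.0358,0,0,0,-0.013,255],[-0.1392,0.0358,0,0,0,-0.013,255],[-0.1392,0.0358,0,0,0,-0.013,255],[-0.1392,0.0358,0,0,0,-0.013,255],[-0.1392,0.0358,0,0,0,-0.013,255],[-0.1392,0.0358,0,0,0,-0.013,255],[-0.1392,0.0358,0,0,0,-0.013,255],[-0.1392,0.0358,0,0,0,-0.013,255],[-0.1392,0.0358,0,0,0,-0.013,255],[-0.1392,0.0358,0,0,0,-0.013,255],[-0.1392,0.0358,0,0,0,-0.013,255],[-0.1392,0.0358,0,0,0,-0.013,255],[-0.1392,0.0358,0,0,0,-0.013,255],[0,0,0,0,0,0,255],[0,0,0,0,0,0,255]]]'

```text
clock: 21.6
tcp_pos: [0.4608, -0.3436, 0.1195]
orientation: [-0.001, 0.673, 0.74, 0.0]
wrist_force: [-0.1, 0.9, 0.1]
finger_gap: 0.0448
grip_force: 36.3
```

```bash
python3 - <<'E'
from h import *
s=env.get_state();p=s["tcp_pos"];print(p,s["orientation"],s["finger_gap"])
r=look("wrist",dict(G,swatches=(p[0],p[1],.1)),["swatches","swatch_rest"],z0=dict(swatches=p[2]-.004))
print(env.get_state()["tcp_pos"])
cv2.imwrite("pics/w6.png",r["pixels"][...,::-1])
E
```

```text
[ 0.46078004 -0.34358028  0.11953924] [-6.24435920e-04  6.72767949e-01  7.39853276e-01  1.65397531e-04] 0.044784621143229196
wrist swatches xy [ 460.9 -344.6] yaw 5.0 misfit 0.03 conf 0.98 
wrist swatch_rest xy [ 464.3 -343.5] yaw 6.5 misfit 1.35 conf 0.73 
[ 0.46063184 -0.34197165  0.11996845]
```

View pics/w6.png

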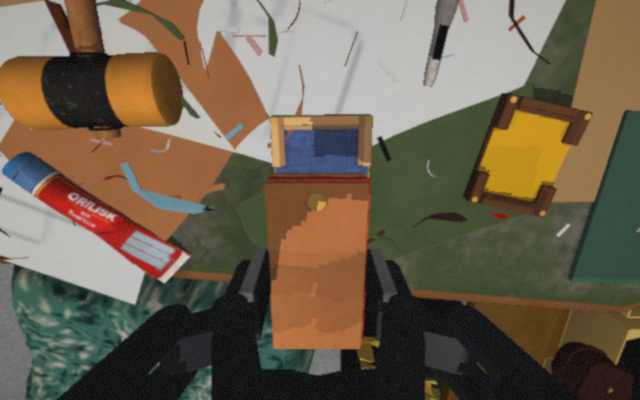

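Wrist view: swatches held flat with the rivet up at (316,200). The blue rest sits 3–4 mm further to tool +y, so I correct for that and lower.

Request:
jog_arm --increments '[[[0.0025,0.0136,0.08,0,0,-0.0056,255],[0,0,0.12,0,0,0,255],[0,0,0.08,0,0,0,255],[0,0,0.06,0,0,0,255],[0,0,0.04,0,0,0,255],[0,0,0.02,0,0,0,255],[0,0,0.02,0,0,0,255],[0,0,0,0,0,0,255],[0,0,0,0,0,0,255]]]'

```text
clock: 22.65
tcp_pos: [0.4648, -0.3426, 0.0157]
orientation: [0.001, 0.666, 0.746, 0.0]
wrist_force: [-0.4, -0.2, -1.0]
finger_gap: 0.0451
grip_force: 36.3
```

```bash
python3 - <<'E'
from h import *
b=(np.array([.4645,-.3425,.15]),q(env.get_state()["orientation"]))
a=plan((.470,-.015,.15),32,9,start=b)
E
```

```text
9 rows of [0.1389, 0.0473, -0.0, 0.0, 0.0, -0.0157]  step 37mm 2.8deg
```

Request:
jog_arm --increments '[[[0,0,0,0,0,0,0],[0,0,0,0,0,0,0],[0,0,0,0,0,0,0],[0,0,0,0,0,0,0],[0,0,0,0,0,0,0],[0,0,-0.06,0,0,0,0],[0,0,-0.12,0,0,0,0],[0,0,-0.12,0,0,0,0],[0,0,-0.12,0,0,0,0],[0,0,-0.12,0,0,0,0],[0,0,0,0,0,0,0],[0,0,0,0,0,0,0]]]'

```text
clock: 23.85
tcp_pos: [0.4648, -0.3427, 0.1508]
orientation: [0.001, 0.666, 0.746, 0.0]
wrist_force: [0.4, -0.4, 0.2]
finger_gap: 0.0856
grip_force: 0.0
```

```bash
python3 - <<'E'
from h import *
r=look("wrist",dict(G,swatches=(.465,-.343,.1)),["swatches","swatch_rest","wax_rest"],z0=dict(swatches=.01))
cv2.imwrite("pics/w7.png",r["pixels"][...,::-1])
E
```

```text
wrist swatches xy [ 465.2 -344.7] yaw 6.6 misfit 0.03 conf 0.72 
wrist swatch_rest xy [ 464.3 -344.1] yaw 6.0 misfit 0.03 conf 0.59 
wrist wax_rest xy [ 618.1 -301.6] yaw -6.3 misfit 0.04 conf 0.57
```

View pics/w7.png

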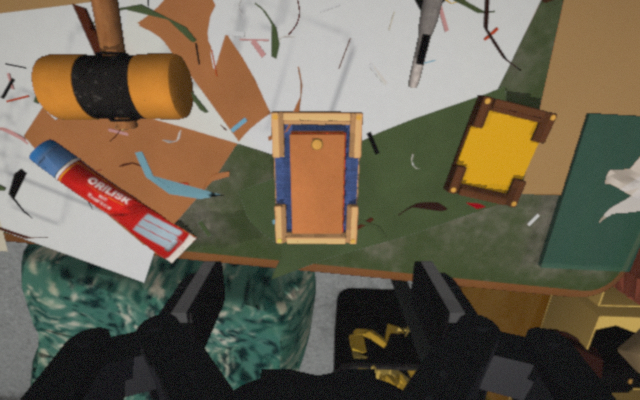

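The swatches lie centred in the blue recess, with an even blue border and the rivet up. Next is the wax.

Request:
jog_arm --increments '[[[0.1389,0.0473,0,0,0,-0.0157,0],[0.1389,0.0473,0,0,0,-0.0157,0],[0.1389,0.0473,0,0,0,-0.0157,0],[0.1389,0.0473,0,0,0,-0.0157,0],[0.1389,0.0473,0,0,0,-0.0157,0],[0.1389,0.0473,0,0,0,-0.0157,0],[0.1389,0.0473,0,0,0,-0.0157,0],[0.1389,0.0473,0,0,0,-0.0157,0],[0.1389,0.0473,0,0,0,-0.0157,0],[0,0,0,0,0,0,0],[0,0,0,0,0,0,0]]]'

```text
clock: 25.15
tcp_pos: [0.4695, -0.0142, 0.1495]
orientation: [-0.0, 0.484, 0.875, -0.0]
wrist_force: [-0.3, -0.0, 1.0]
finger_gap: 0.0854
grip_force: 0.0
```

```bash
python3 - <<'E'
from h import *
s=env.get_state();p=s["tcp_pos"];Rm=q(s["orientation"]);print(p,s["orientation"])
r=look("wrist",G,["wax"])
cv2.imwrite("pics/w8.png",r["pixels"][...,::-1])
E
```

```text
[ 0.46949965 -0.01419734  0.14946463] [-4.97787062e-04  4.84366208e-01  8.74865159e-01 -2.86566556e-04]
wrist wax xy [470.4 -19.9] yaw 33.8 misfit 0.13 conf 0.56
```

View pics/w8.png

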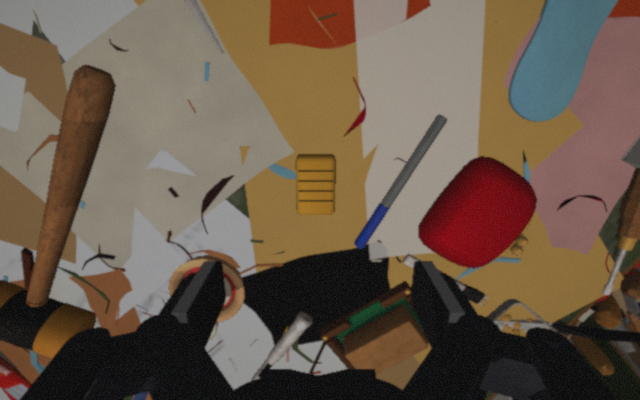

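Wrist view: wax at about (296–336, 154–214), scores up, aligned with the tool. The pen at (400,185) is clear of the fingers.

```bash
python3 - <<'E'
from h import *
s=env.get_state();Rm=q(s["orientation"]);yv=Rm.apply([0,1,0]);y0=np.degrees(np.arctan2(yv[1],yv[0]));print("tool yaw",y0)
r=shot("wrist")
for x,y in((470.4,-19.9),(470.4,-18)):
  print(x,y,np.round(proj(r,model("wax",[x/1000,y/1000,np.radians(y0)],0))).astype(int).tolist())
h=cv2.cvtColor(r["pixels"],cv2.COLOR_RGB2HSV).astype(int)
print(h[140:222:2,316].tolist()); print(h[190,288:344:2].tolist())
E
```

```text
tool yaw 31.913974220432294
470.4 -19.9 [[297, 209], [334, 209], [335, 152], [296, 152], [296, 216], [335, 216], [336, 156], [295, 156]]
470.4 -18 [[298, 207], [335, 207], [336, 150], [297, 150], [297, 215], [336, 215], [337, 154], [296, 154]]
[[19, 143, 144], [18, 140, 146], [19, 142, 145], [19, 143, 144], [19, 148, 145], [19, 148, 141], [19, 147, 85], [18, 175, 80], [19, 196, 112], [18, 181, 137], [19, 193, 147], [18, 180, 154], [18, 187, 151], [19, 190, 150], [19, 181, 113], [18, 188, 137], [18, 186, 152], [19, 199, 147], [19, 186, 151], [18, 185, 113], [19, 179, 121], [18, 181, 156], [19, 190, 154], [19, 189, 151], [19, 195, 114], [19, 189, 120], [19, 183, 155], [19, 197, 153], [19, 188, 153], [17, 185, 102], [19, 192, 141], [19, 186, 155], [18, 179, 158], [18, 191, 155], [18, 188, 156], [19, 193, 153], [19, 180, 136], [19, 145, 137], [18, 145, 144], [19, 145, 144], [19, 146, 143]]
[[19, 142, 144], [19, 144, 142], [18, 143, 143], [18, 139, 143], [19, 155, 125], [18, 179, 127], [19, 188, 125], [18, 182, 126], [19, 187, 127], [18, 182, 126], [19, 179, 124], [19, 192, 122], [18, 189, 123], [19, 189, 123], [19, 189, 120], [18, 188, 134], [18, 188, 141], [19, 183, 139], [18, 188, 137], [19, 190, 137], [18, 186, 136], [18, 183, 135], [18, 185, 121], [19, 172, 110], [19, 148, 141], [19, 145, 144], [18, 145, 141], [19, 146, 141]]
```

```bash
python3 - <<'E'
from h import *
Rm=q(env.get_state()["orientation"])
b=(np.array([.4697,-.0145,.15]),Rm)
a=plan((.4704,-.019,.08),32,3,start=b)
a=plan((.4704,-.019,.005),32,5,start=a)
a=plan((.4704,-.019,.12),32,4,start=a)
a=plan((.618,-.3005,.12),-6.2,10,start=a)
E
```

```text
3 rows of [-0.0056, -0.0024, 0.0933, -0.0, -0.0, -0.0002]  step 23mm 0.0deg
5 rows of [0.0, 0.0, 0.06, 0.0, 0.0, 0.0]  step 15mm 0.0deg
4 rows of [0.0, 0.0, -0.115, 0.0, 0.0, 0.0]  step 29mm 0.0deg
10 rows of [-0.1263, 0.0288, 0.0, 0.0, 0.0, 0.0212]  step 32mm 3.8deg
```

Request:
jog_arm --increments '[[[-0.0056,-0.0024,0.0933,0,0,0,0],[-0.0056,-0.0024,0.0933,0,0,0,0],[-0.0056,-0.0024,0.0933,0,0,0,0],[0,0,0.1,0,0,0,0],[0,0,0.08,0,0,0,0],[0,0,0.06,0,0,0,0],[0,0,0.04,0,0,0,0],[0,0,0.02,0,0,0,0],[0,0,0,0,0,0,0],[0,0,0,0,0,0,255],[0,0,0,0,0,0,255],[0,0,0,0,0,0,255],[0,0,0,0,0,0,255],[0,0,0,0,0,0,255],[0,0,0,0,0,0,255]]]'

```text
clock: 26.8
tcp_pos: [0.4714, -0.0194, 0.0059]
orientation: [0.001, 0.485, 0.875, 0.0]
wrist_force: [-0.5, 0.9, 6.1]
finger_gap: 0.0341
grip_force: 35.6
```

Request:
jog_arm --increments '[[[0,0,-0.06,0,0,0,255],[0,0,-0.1,0,0,0,255],[0,0,-0.15,0,0,0,255],[0,0,-0.15,0,0,0,255],[-0.1263,0.0288,0,0,0,0.0212,255],[-0.1263,0.0288,0,0,0,0.0212,255],[-0.1263,0.0288,0,0,0,0.0212,255],[-0.1263,0.0288,0,0,0,0.0212,255],[-0.1263,0.0288,0,0,0,0.0212,255],[-0.1263,0.0288,0,0,0,0.0212,255],[-0.1263,0.0288,0,0,0,0.0212,255],[-0.1263,0.0288,0,0,0,0.0212,255],[-0.1263,0.0288,0,0,0,0.0212,255],[-0.1263,0.0288,0,0,0,0.0212,255],[0,0,0,0,0,0,255],[0,0,0,0,0,0,255]]]'

```text
clock: 28.4
tcp_pos: [0.6176, -0.3014, 0.1192]
orientation: [-0.001, 0.745, 0.668, -0.0]
wrist_force: [0.5, 0.8, -0.4]
finger_gap: 0.0342
grip_force: 35.1
```

```bash
python3 - <<'E'
from h import *
s=env.get_state();p=s["tcp_pos"];print(p,s["orientation"],s["finger_gap"])
r=look("wrist",dict(G,wax=(p[0],p[1],-.1)),["wax","wax_rest"],z0=dict(wax=p[2]-.005))
print(env.get_state()["tcp_pos"])
cv2.imwrite("pics/w9.png",r["pixels"][...,::-1])
print(np.round(proj(r,[[.618,-.3015,.016],[.618,-.2595,.016]]),0))
E
```

```text
[ 0.61760224 -0.3014084   0.11915122] [-9.18611090e-04  7.44531346e-01  6.67586870e-01 -4.60206089e-05] 0.03417154311715794
wax none
wax_rest none
[ 0.61784294 -0.29976029  0.11989939]
[[318. 194.]
 [311. 141.]]
```

View pics/w9.png

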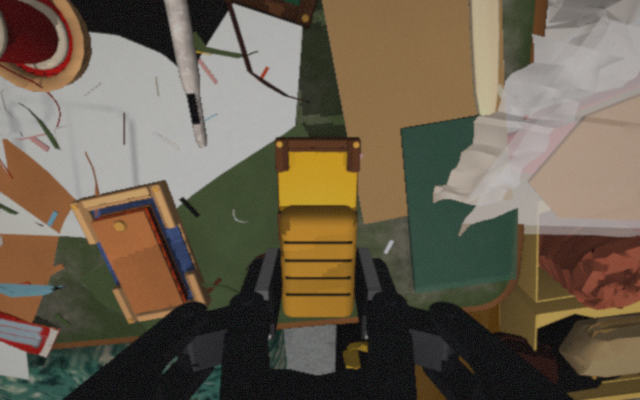

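Wrist view: wax level in the grip, u 278–357. The rest's near edge spans u 276–359 at v=138, so it is laterally aligned and square. I'll check the lengthwise offset.

```bash
python3 - <<'E'
from h import *
s=env.get_state();p=np.array([.618,-.3005,.12]);Rm=q(s["orientation"])
r=shot("wrist");print(s["tcp_pos"])
h=cv2.cvtColor(r["pixels"],cv2.COLOR_RGB2HSV).astype(int)
print(h[128:160:2,317].tolist());print(h[196:222:2,317].tolist());print(h[306:328:2,317].tolist())
f=lambda v,z:np.round(Rm.inv().apply(np.r_[w(r,(317.5,v),z)[0],z]-s["tcp_pos"])*1000,1)
print("rest edge",f(138,.016),"wax near top",f(206,.133),f(210,.133),"near bottom",f(204,.115),"far top",f(317,.133))
E
```

```text
[ 0.61784294 -0.29976029  0.11989939]
[[44, 77, 50], [45, 64, 48], [38, 85, 45], [35, 65, 43], [38, 67, 42], [34, 103, 37], [12, 140, 40], [10, 126, 71], [13, 158, 84], [11, 146, 89], [11, 146, 89], [10, 161, 76], [13, 164, 87], [21, 202, 164], [21, 206, 192], [22, 215, 189]]
[[22, 190, 193], [22, 192, 193], [22, 197, 190], [22, 192, 193], [23, 195, 169], [20, 182, 73], [20, 198, 72], [18, 155, 79], [18, 167, 78], [20, 198, 89], [18, 186, 107], [19, 192, 125], [18, 189, 142]]
[[19, 187, 158], [19, 194, 160], [18, 185, 163], [19, 193, 160], [18, 181, 163], [19, 184, 144], [38, 97, 71], [26, 100, 69], [12, 154, 103], [12, 142, 106], [11, 93, 102]]
rest edge [ 43.5   0.6 103.9] wax near top [ 34.1   0.6 -13.1] [ 32.3   0.6 -13.1] near bottom [28.2  0.6  4.9] far top [-22.2   0.5 -13.1]
```

Request:
jog_arm --increments '[[[0,0,0.1,0,0,0,255],[0,0,0.12,0,0,0,255],[0,0,0.08,0,0,0,255],[0,0,0.06,0,0,0,255],[0,0,0.036,0,0,0,255],[0,0,0.02,0,0,0,255],[0,0,0,0,0,0,255],[0,0,0,0,0,0,255]]]'

```text
clock: 29.4
tcp_pos: [0.619, -0.3014, 0.0172]
orientation: [0.001, 0.744, 0.668, 0.0]
wrist_force: [0.0, 0.1, -0.0]
finger_gap: 0.0339
grip_force: 35.1
```

Request:
jog_arm --increments '[[[0,0,0,0,0,0,0],[0,0,0,0,0,0,0],[0,0,0,0,0,0,0],[0,0,0,0,0,0,0],[0,0,0,0,0,0,0],[0,0,-0.06,0,0,0,0],[0,0,-0.12,0,0,0,0],[0,0,-0.12,0,0,0,0],[0,0,-0.12,0,0,0,0],[0,0,-0.12,0,0,0,0],[0,0,0,0,0,0,0],[0,0,0,0,0,0,0]]]'

```text
clock: 30.6
tcp_pos: [0.6189, -0.3015, 0.1533]
orientation: [0.002, 0.744, 0.668, 0.0]
wrist_force: [0.7, -0.0, 0.0]
finger_gap: 0.0854
grip_force: 0.0
```

```bash
python3 - <<'E'
from h import *
r=look("wrist",dict(G,wax=(.618,-.301,-.1)),["wax","wax_rest"],z0=dict(wax=.01))
t=shot("side")
a=cv2.resize(r["pixels"],None,fx=.9,fy=.9)[:,:,::-1]
b=cv2.resize(t["pixels"][170:340,220:460],(500,354),interpolation=cv2.INTER_CUBIC)[:,:,::-1]
b=cv2.resize(b,(339,240)); a=a[:360,:461]
o=np.zeros((360,800,3),np.uint8);o[:,:461]=a;o[:240,461:]=b
cv2.imwrite("pics/w10.png",o);print(env.get_state()["clock"])
E
```

```text
wrist wax xy [ 619.5 -301.1] yaw -8.0 misfit 0.11 conf 0.78 
wrist wax_rest xy [ 617.5 -301. ] yaw -5.9 misfit 0.02 conf 0.90 
30.8
```

View pics/w10.png

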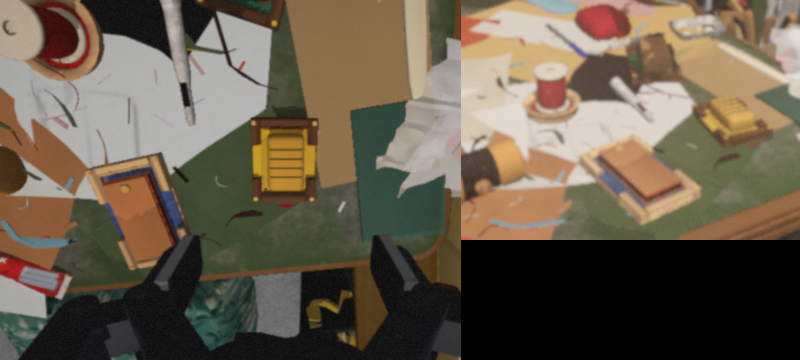

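The wax sits inside the yellow recess and the swatches in the blue one. Last picture: a zoom on the spool and cork.

```bash
python3 - <<'E'
from h import *
r=look("side",dict(G,red_spool=(.438,-.168,0),cork_block=(.614,-.12,-.4)),["red_spool","spool_cup","cork_block","sanding_rest"])
cv2.imwrite("pics/s2.png",cv2.resize(r["pixels"][185:285,240:410,::-1],None,fx=4.5,fy=4.5,interpolation=cv2.INTER_CUBIC))
E
```

```text
side red_spool xy [ 437.7 -165.5] yaw 0.1 misfit 0.09 conf 0.61 
spool_cup none
side cork_block xy [ 616.1 -114.6] yaw -24.0 misfit 0.10 conf 0.85 
side sanding_rest xy [ 614.6 -114. ] yaw -23.5 misfit 0.12 conf 0.91
```

View pics/s2.png

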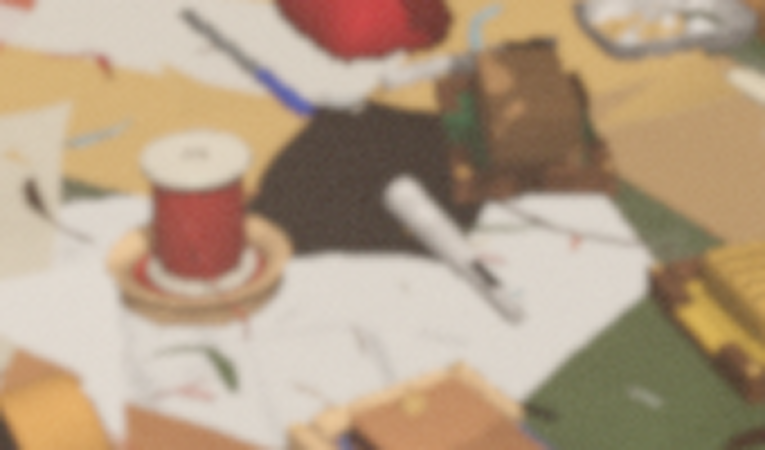

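The spool is upright and centred in the cup, and the cork is flat in the green rest. I'm handing in.

```bash
python3 -c "
from workcell import ticket
print(ticket.hand_in())"
```

```text
the job is handed in; nothing more can be done
None
```

All four things are back in their own rests: the spool stands upright in the cup, and the cork, swatches and wax lie flat and right side up. I handed the job in at about 31 s; the hand-in gave no verdict.

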